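# Fish the infuser basket out of the steeping canister

## Task

The cold-brew sample has been drained off. Take the lifting hook from its forked stand, fish the infuser basket out of the deep steeping canister by its wire bail, which has dropped against one of the canister's walls, and stand the basket upright in the drip tray. Then free the hook and hang it back in its stand. Work gently by feel: lift the basket with the hook only, never with the fingers, touch the light canister's walls no harder than a light press (5 N or so), do not wrench the bail, never jam, tip or drop the basket, and leave the other things on the bench alone.

Things in the scene. Friction and masses are not known exactly. Their poses are not given: they have to be found in the camera images.
- hook_grip (a point): Lifting hook (110 g): middle of its upright black handle, 18 by 18 mm, 46 mm long, flats along its x and y. Below along -z: a steel collar 28 mm wide, 4 mm thick, underside 28 mm below this point, then an 8 mm shaft. It starts hung by the collar in the stand, its hooked end (along its +x) towards the stand's open side (within 0.25 rad).
- hook_bend (a point): Hooked end of the lifting hook: middle of its 6 mm bottom bar, 12 mm along the hook's +x from the shaft's axis and 120 mm below hook_grip. The bar runs 19 mm along +x from the axis, then turns up and a little out, tapering to a 3 mm tip: its top 15 mm above the bar's centre line, outermost edge 27 mm from the axis. The mouth inside is 12 mm wide and deep.
- stand: Forked steel stand, fixed, origin under the hook's place, z up. The hook's collar rests on the fork's flat top, 115 mm up. The slot, 15 mm wide, opens to the stand's -x (mouth 24 mm from the origin, closed end 18 mm to +x): lift the hook a few mm to take it out or put it back that way. Fork 58 mm wide; post 52 mm to +x, all below the fork's top.
- base: Heavy steel dish, 122 mm square, fixed, origin at the centre of its underside. In it stands the tall clear canister, axes alike: 80 mm square inside with flat upright walls 4 mm thick, 150 mm from bench to rim. The dish leaves play: the canister stands firmly, but up to 8 mm off the dish's centre along y or -y, not measured. Rails on its x and -x walls, 50 mm up, carry the basket.
- basket_center (a point): Centre of the steel infuser basket, 18 mm above its underside. Body 62 mm (x) by 60 mm (y), 36 mm high, open on top; flat flange 74 by 62 mm, its top 21 mm above this point. Mass 0.15 to 0.27 kg. It starts deep in the canister, hung by its flange on the two rails, axes along the canister's, free to slide in y.
- bail_hinge (a point): Middle of the bail's hinge line, 25 mm above basket_center. The bail, a 5 mm wire loop hinged 33 mm either side along x, swings freely to y or -y up to 1.05 rad from upright and narrows to a crown 18 mm long, parallel to x, 54 mm from this line. It starts fallen with the crown against the canister's y or -y wall, 28 to 45 mm above this line: which side is not measured; slide the hook's tip up that wall.
- tray: Low steel drip tray, fixed, 130 mm square with 3 mm walls 16 mm high. Origin: centre of its underside; its slotted floor is 8 mm up. Stood there and let go, the basket's bail drops to one side by itself (crown 27 mm above the hinge line).
- bowl_a: white ceramic cupping bowl, 96 mm across, 55 mm high; bystander, origin at its underside
- bowl_b: second white ceramic cupping bowl, same size; bystander, origin at its underside
- jar: amber glass jar with black cap, 68 mm across, 110 mm high; bystander, origin at its underside
- scoop: white plastic bean scoop, 100 by 75 by 45 mm with a 90 mm handle; bystander, origin at its underside
- spoon: steel cupping spoon, 160 mm long, lying flat; bystander, origin at its underside
- tamper: steel tamper, 58 mm across, 83 mm high; bystander, origin at its underside
- cup: white mug, 72 mm across, 75 mm high; bystander, origin at its underside
Not all that is in view belongs to the job. What is shaped like the tray but blue is not meant. What is shaped like the part that bears hook_grip but blue is not meant.

How it is judged (in metres and radians):
On the way, in this order (a step that is already met when the one before it is completed fails the run):
1. the basket hangs on the hook, wholly above the canister's rim (height (world z) of basket_center above 0.17 m and contact force between hook and basket above 0.5 N), for 0.2 s.
2. the basket stands upright on the floor of the drip tray and the hook no longer touches it (x of basket_center in the frame of tray between -0.035 and 0.035 m and y of basket_center in the frame of tray between -0.035 and 0.035 m and z of basket_center in the frame of tray between 0.022 and 0.03 m and angle between basket_center's own z axis and vertical below 0.08 rad and contact force between hook and basket below 0.05 N), for 0.2 s.
At the end, for the whole second after the job is handed in: Basket upright (0.08 rad), at rest on the drip tray's floor, its centre within 35 mm of the tray's along each tray axis, not touched by the hook; hook at rest, hung by its collar in the stand's fork, upright within 0.12 rad, axis within 15 mm of its place (all of step 2 and horizontal distance between hook_grip and stand below 0.015 m and z of hook_grip in the frame of stand between 0.138 and 0.148 m and angle between hook_grip's own z axis and vertical below 0.12 rad and linear speed of basket below 0.02 m/s and linear speed of hook below 0.03 m/s).
It fails at once if the canister is shoved: pressed with more than 6 N by the hook or by the robot itself (contact force between any of hook, the arm and base above 6 N).
It fails at once if the hook pulls or presses on the basket or its bail with more than 20 N (contact force between hook and basket above 20 N).
It fails at once if the basket is jammed against the canister, or dropped or pressed on the tray, with more than 20 N (contact force between basket and base above 20 N or contact force between basket and tray above 20 N).
It fails at once if the robot itself touches the basket or its bail, or the basket is tipped by more than 0.7 rad (contact force between any of the arm, the fingers and basket above 0.5 N or angle between basket_center's own z axis and vertical above 0.7 rad).
It fails at once if a bystander (bowls, jar, scoop, spoon, tamper, cup) is shifted by more than 30 mm (distance of any of bowl_a, bowl_b, jar, scoop, spoon, tamper, cup from where it was at the start of the episode above 0.03 m).
It also fails if it takes over 72 s, if anything falls off the work surface, if the arm or the gripper's body presses on something with over 40 N, if the wrist force passes 120 N, or if a joint passes its speed limit or range.

## Robot

A 6-joint arm with a two-finger parallel gripper is mounted at the origin on the work surface. World frame = base frame: x ahead of the robot, y to its left, z up, the work surface at z = 0. Lengths are in m, angles in degrees, forces in N, time in s.
With the tool pointing down it reaches from about 0.275 to 0.875 m from the base axis. Payload 12.5 kg.
Tool frame: the origin (TCP) lies midway between the tips of the shut fingers; the grasp point (between the pads) lies robot.grasp_offset behind it (robot.grasp_offset is the distance from the TCP to the grasp point, in m); z points along the fingers, y is the line along which they close (so a half turn about z gives the same grasp; the last joint's range is limited). The gripper opens to 85 mm and grips with 20 to 120 N. Pads are 22 mm wide; open, the fingers measure 114 mm over their backs; the gripper's body (76 mm by 85 mm) begins 54 mm behind the grasp point. The pads swing forward as they close: fully open they stand 13 mm farther back than shut.
Start: joints at [59.038, 20.094, 94.641, -0, 65.266, -4.847], TCP at [0.242, 0.494, 0.231] pointing down, gripper open.
Joint ranges: [-157.81, 157.81], [-45, 120.19], [0.68, 151.7], [-89.99, 269.99], [4.06, 180], [-164.3, 164.3]. Speed limits (degrees/s): [127.2, 127.2, 159.86, 180, 180, 180].

## Interface

Orientations are given as a 3x3 rotation matrix whose columns are the frame's x, y, z axes.
In Python, from cell import robot, camera, calibration, spotter gives the robot as it stands.
- The arm moves only by the shell command python3 -m jog 'ROWS'. ROWS is JSON, a list of rows, each an object with "delta_pos": the shift along the tool's x, y, z each as a share of 10 cm, from -1 to 1, a list of three; "dr": the turn, a rotation vector about the tool's x, y, z each as a share of pi/4 rad, from -1 to 1, a list of three; "hand": the gripper's target within -1 to 1 (fully open at 1, half-way at 0, shut at -1). In form: [{"delta_pos": [dx, dy, dz], "dr": [rx, ry, rz], "hand": hand}, ...]. A call has 1 to 10 rows; each row shifts and turns the commanded pose from where the row before left it, along the tool's axes as they then stand; what a row does not reach is not made up. A row lasts 1/12 s, in which the tool goes at most 41.7 mm and 7.16 degrees, less where a joint would pass 70% of its speed; a pose out of reach is approached as far as the arm can. A call with a number of a shift or a turn outside -1 to 1 is refused whole. A call with a gripper value outside its range is refused whole. The fingers move at their own pace and stop on an object; the grip force is fixed at half the most. Time passes only in rows, so rows that do not move let the fingers close. It gives the time, the measured TCP pose, the force, the opening and the grip force at its end, in the units of the state.
- robot.get_state(): the state, without advancing time (a new reading comes with each control period).
- camera(name): name is "scene" or "top"; returns the picture (384x512x3 uint8, red, green, blue); there is no depth.
- calibration(name): a dict with "fx", "fy", "cx", "cy" (pixels), "origin" and "orientation" of the camera in the world. Camera axes: x right, y down, z forward; pixel columns grow to the right and rows downward; lengths in m; the calibration is good to about 2 mm. A picture is of the moment at which its call begins. calibration takes no time and is no camera call.
- robot.sign_off(): hands the job in; it is judged then, once.
Trained networks look in the newest picture that a camera, given by its name, has taken for a name from the list of things; names that differ only in an ending like _2 or _b are one class to them, and where a whole thing is asked for, a point or a joint stands for the part that bears it (a point fixed in the world has none). Each returns a list of dicts, best first, with "score" (0 to 1); they miss things now and then, are a little off and sometimes report something else, mostly with a low value. They report only what shows in the picture. A call takes as long as a camera call. They do not tell look-alikes from the thing itself.
- spotter.silhouettes(target, camera): "pixels" (384x512 bool, what is visible of it).
- spotter.place_of(target, camera): "location" ([x, y, z] in m, in the coordinates of the camera as it stood for that picture, good to about 4 mm: a listed point, or the origin of a listed thing).
The state is a dict: "clock": time; "qpos": joint angles; "joint_velocities": joint speeds; "joint_torque": joint torques, N m; "ee_pos": TCP position; "orientation": TCP orientation; "contact_force": force on the tool from outside, world axes, zero at the start; "ft_torque": the same for the moment, N m; "gripper_width": finger opening in m; "grasp_force": force on a finger pad.
Only numpy, scipy, OpenCV 4.12 (cv2) and the standard library are available. Lean on these libraries where they do the work, as an engineer would, in place of code of your own. Each camera call takes 0.05 s, during which the arm holds its last target. There are 200 camera calls.

## Working session

There is one attempt and no reset: what is moved stays moved. The work goes in short steps, Python scripts to look and compute and a shell command to move; the robot and the scene stay as the last step left them, time stands still between calls to the robot, and variables do not carry over. Pictures are saved under pics/ and viewed, at most 10 in all, crops included, and the job is handed in when it is done.

```bash
mkdir -p pics; ls; cat > h.py <<'E'
import numpy as np, cv2
from cell import robot, camera, calibration, spotter
def cal(c):
    k=calibration(c); return k,np.array(k['origin']),np.array(k['orientation'])
def w(p,c):
    k,o,R=cal(c); return o+R@np.array(p)
def pix(P,c):
    k,o,R=cal(c); q=R.T@(np.array(P)-o); return np.array([k['fx']*q[0]/q[2]+k['cx'],k['fy']*q[1]/q[2]+k['cy']])
def ray(u,v,c,z):
    k,o,R=cal(c); d=R@np.array([(u-k['cx'])/k['fx'],(v-k['cy'])/k['fy'],1]); return o+d*(z-o[2])/d[2]
E
python3 - <<'E'
from h import *
a=camera('scene'); b=camera('top')
cv2.imwrite('pics/s0.png',a[:,:,::-1]);cv2.imwrite('pics/t0.png',b[:,:,::-1])
for c in('scene','top'):
    print(c,cal(c)[1].round(3),cal(c)[2].round(2).tolist(),calibration(c)['fx'])
    for t in['hook_grip','hook_bend','stand','base','basket_center','bail_hinge','tray','jar','cup','bowl_a','scoop','tamper','spoon']:
        for r in spotter.place_of(t,c):
            if r['score']>.3: print(t,round(r['score'],2),w(r['location'],c).round(4),pix(w(r['location'],c),c).round())
print(robot.get_state(),robot.grasp_offset)
E
```

```text
pics
scene [1.001 0.768 0.717] [[-0.84, 0.29, -0.45], [0.54, 0.47, -0.7], [0.01, -0.83, -0.55]] 405.70889161430995
hook_grip 0.78 [0.3466 0.25   0.009 ] [358. 250.]
hook_grip 0.59 [0.5445 0.2446 0.1414] [300. 235.]
hook_bend 0.69 [0.3034 0.1403 0.0216] [342. 218.]
hook_bend 0.6 [0.5335 0.2493 0.0264] [301. 272.]
stand 0.73 [ 0.5473  0.2401 -0.0034] [293. 281.]
base 0.89 [0.5266 0.0198 0.001 ] [252. 227.]
tray 0.78 [ 0.2882 -0.2149 -0.0021] [274. 169.]
tray 0.77 [ 0.5588 -0.2699 -0.0036] [196. 184.]
jar 0.81 [ 0.6229  0.4259 -0.0015] [319. 354.]
jar 0.6 [ 5.598e-01 -2.726e-01 -3.000e-04] [196. 183.]
cup 0.66 [0.3705 0.4167 0.002 ] [402. 298.]
bowl_a 0.79 [0.7158 0.1043 0.0062] [205. 270.]
bowl_a 0.61 [ 7.348e-01 -8.910e-02 -4.000e-04] [167. 232.]
scoop 0.62 [ 0.6313 -0.4435 -0.0017] [156. 167.]
tamper 0.66 [ 0.5584 -0.2695 -0.0027] [197. 184.]
tamper 0.49 [ 0.382  -0.4108 -0.0021] [223. 153.]
spoon 0.7 [ 0.3823 -0.4106  0.0005] [223. 152.]
top [ 0.218 -0.014  1.395] [[-0.0, -0.98, 0.22], [-1.0, 0.0, 0.0], [-0.0, -0.22, -0.98]] 448.73918940128175
hook_grip 0.5 [0.3496 0.2462 0.0077] [1
[... 1241 characters left out ...]
65672e+00]), 'joint_velocities': array([-0.05228555, -0.03848121, -0.01669577,  0.03506708, -0.00106118,
        0.03447411]), 'joint_torque': array([-1.72175238e-03, -5.06033850e+01, -2.91641182e+01, -1.95348521e-04,
        7.69878898e-04, -2.89354341e-05]), 'ee_pos': array([0.2420695 , 0.4938489 , 0.23127761]), 'orientation': array([[-8.97922605e-01,  4.40153377e-01,  6.38090042e-06],
       [ 4.40153377e-01,  8.97922605e-01, -2.19471627e-06],
       [-6.69556651e-06,  8.37889518e-07, -1.00000000e+00]]), 'contact_force': array([ 0.67566856, -0.25816267,  0.65455444]), 'ft_torque': array([0.0533742 , 0.00696501, 0.00088251]), 'grasp_force': 0.0, 'gripper_width': 0.08542095691100583} 0.0187
```

View pics/s0.png

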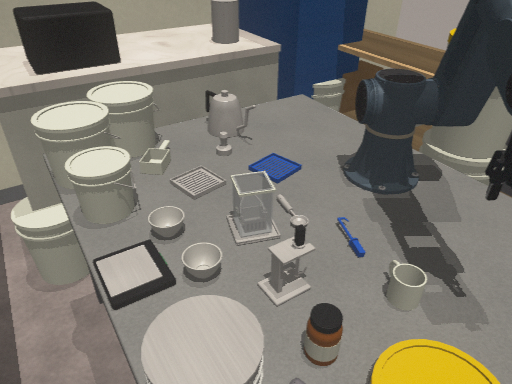

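View pics/t0.png

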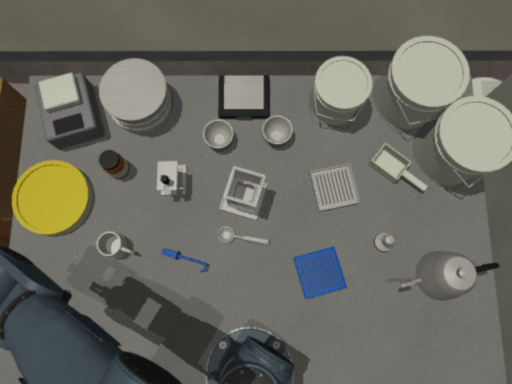

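```bash
python3 - <<'E'
import cv2,numpy as np
a=cv2.imread('pics/s0.png');b=cv2.imread('pics/t0.png')
f=lambda i,x,y,w,h,s:cv2.resize(i[y:y+h,x:x+w],None,fx=s,fy=s,interpolation=cv2.INTER_CUBIC)
A=np.hstack([f(b,150,150,50,60,5),f(b,215,160,60,60,5)])
B=np.hstack([f(a,250,210,70,100,2.9),f(a,220,165,65,85,3.41)])
B=cv2.copyMakeBorder(B,0,0,0,max(0,A.shape[1]-B.shape[1]),0)[:, :A.shape[1]]
print(A.shape,B.shape)
cv2.imwrite('pics/c0.png',np.vstack([A,B]))
E
```

```text
(300, 550, 3) (290, 550, 3)
```

View pics/c0.png

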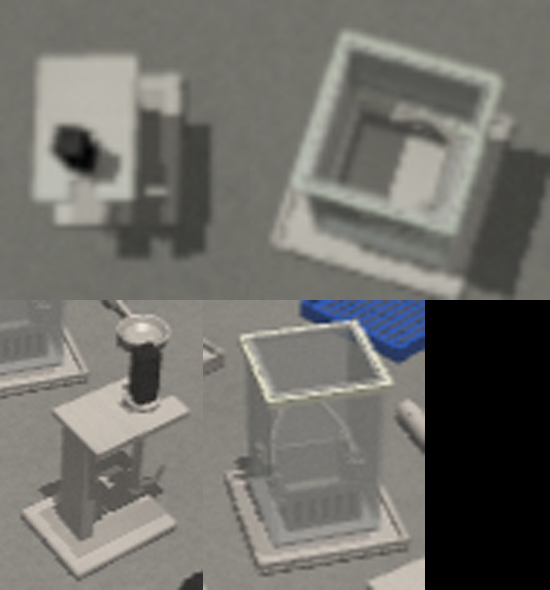

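```bash
cat >> h.py <<'E'
def ov(img,c,polys,crop,s,fn=None):
    x,y,ww,hh=crop; i=cv2.resize(img[y:y+hh,x:x+ww],None,fx=s,fy=s,interpolation=cv2.INTER_CUBIC)
    for P,col in polys:
        q=np.array([(pix(p,c)-[x,y]+.5)*s for p in P]).astype(int)
        cv2.polylines(i,[q.reshape(-1,1,2)],False,col,1,cv2.LINE_AA)
    return i
def Rz(a): return np.array([[np.cos(a),-np.sin(a),0],[np.sin(a),np.cos(a),0],[0,0,1]])
E
python3 - <<'E'
from h import *
C=np.array([ray(u,v,'top',.15)for u,v in[(234,167),(264.6,175),(257.4,206.4),(225,197.6)]])
print(C.round(4),C.mean(0)); e=[C[1]-C[0],C[2]-C[1],C[3]-C[2],C[0]-C[3]]
print([np.degrees(np.arctan2(v[1],v[0])).round(1) for v in e],[np.linalg.norm(v).round(4) for v in e])
# base dish, tray, stand silhouettes -> yaw
for t,c in[('base','top'),('stand','top'),('tray','top'),('hook_grip','top'),('bail_hinge','top'),('base','scene'),('bail_hinge','scene')]:
    if t=='base': camera(c)
    for r in spotter.silhouettes(t,c)[:3]:
        m=r['pixels'].astype(np.uint8); k,_=cv2.findContours(m,0,1); k=max(k,key=cv2.contourArea)
        if r['score']>.3: print(t,c,round(r['score'],2),m.sum(),cv2.minAreaRect(k),cv2.boxPoints(cv2.minAreaRect(k)).round(1).tolist())
        np.save(f'm_{t}_{c}.npy',m) if r is None else None
E
```

```text
[[ 0.5803  0.0428  0.15  ]
 [ 0.5563 -0.0453  0.15  ]
 [ 0.4645 -0.0244  0.15  ]
 [ 0.49    0.0675  0.15  ]] [0.52274818 0.01016566 0.15      ]
[np.float64(-105.2), np.float64(167.2), np.float64(74.5), np.float64(-15.3)] [np.float64(0.0913), np.float64(0.0942), np.float64(0.0954), np.float64(0.0936)]
base top 0.61 1317 ((243.57443237304688, 193.169189453125), (38.89725112915039, 47.18632507324219), 17.878698348999023) [[217.8000030517578, 209.6999969482422], [232.3000030517578, 164.6999969482422], [269.29998779296875, 176.6999969482422], [254.8000030517578, 221.60000610351562]]
stand top 0.79 871 ((170.5, 178.5), (33.0, 29.0), 90.0) [[156.0, 162.0], [185.0, 162.0], [185.0, 195.0], [156.0, 195.0]]
tray top 0.55 1878 ((319.132080078125, 272.4622497558594), (43.81801223754883, 44.230098724365234), 74.05460357666016) [[291.79998779296875, 257.5], [334.3999938964844, 245.3000030517578], [346.3999938964844, 287.5], [303.8999938964844, 299.6000061035156]]
hook_grip top 0.57 201 ((183.10000610351562, 257.70001220703125), (46.169254302978516, 8.221921920776367), 18.43494987487793) [[159.89999389648438, 254.3000030517578], [162.5, 246.5], [206.3000030517578, 261.1000061035156], [203.6999969482422, 268.8999938964844]]
hook_grip top 0.39 86 ((164.50001525878906, 180.00001525878906), (12.020814895629883, 7.77817440032959), 45.0) [[157.5, 178.5], [163.0, 173.0], [171.5, 181.5], [166.0, 187.0]]
base scene 0.77 2945 ((251.2991943359375, 207.79098510742188), (71.88538360595703, 50.60948181152344), 84.80557250976562) [[222.8000030517578, 174.3000030517578], [273.20001220703125, 169.6999969482422], [279.79998779296875, 241.3000030517578], [229.39999389648438, 245.89999389648438]]
```

```bash
python3 - <<'E'
from h import *
C=np.array([ray(u,v,'top',.15)for u,v in[(234,167),(264.6,175),(257.4,206.4),(225,197.6)]])
o=C.mean(0); o[2]=0
e=[C[1]-C[0],C[2]-C[1],C[3]-C[2],C[0]-C[3]]
a=np.angle(np.mean([np.exp(4j*np.arctan2(v[1],v[0]))for v in e]))/4
print(np.degrees(a))
ims=[]
for c,crop in(('scene',(222,168,64,72)),('top',(215,160,60,67))):
    im=cv2.imread('pics/%s0.png'%c[0])
    for q in(0,1):
        R=Rz(a+q*np.pi/2); T=lambda P:[o+R@np.array(p) for p in P]
        pol=[(T([(-.044,-.044,.15),(.044,-.044,.15),(.044,.044,.15),(-.044,.044,.15),(-.044,-.044,.15)]),(0,255,0))]
        for s,col in((1,(0,0,255)),(-1,(255,0,0))):
            pol.append((T([(-.033,0,.057),(-.009,s*.038,.095),(.009,s*.038,.095),(.033,0,.057)]),col))
        ims.append(cv2.resize(ov(im,c,pol,crop,5),(390,300) if 0 else (320,300+55-0)[:2]))
# rows
R1=np.hstack([ims[0],ims[1]]);R2=np.hstack([ims[2],ims[3]])
out=np.vstack([R1,R2]); out=cv2.resize(out,(540,600)); cv2.imwrite('pics/o1.png',out)
E
```

```text
-14.716005870568262
```

View pics/o1.png

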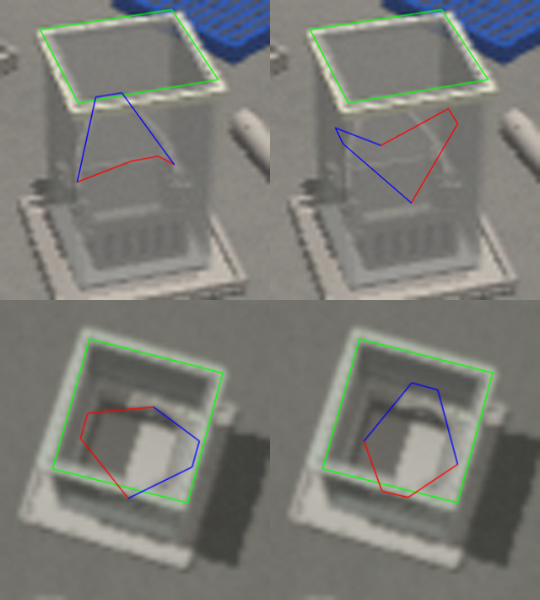

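```bash
python3 - <<'E'
import cv2,numpy as np
a=cv2.imread('pics/s0.png');b=cv2.imread('pics/t0.png')
f=lambda i,x,y,w,h,s:cv2.createCLAHE(4,(2,2)).apply(cv2.resize(cv2.cvtColor(i,6)[y:y+h,x:x+w],None,fx=s,fy=s,interpolation=cv2.INTER_CUBIC))
cv2.imwrite('pics/c1.png',np.hstack([f(a,228,170,50,75,8),f(b,218,160,50,75,8)]))
E
```

```text
(no output)
```

View pics/c1.png

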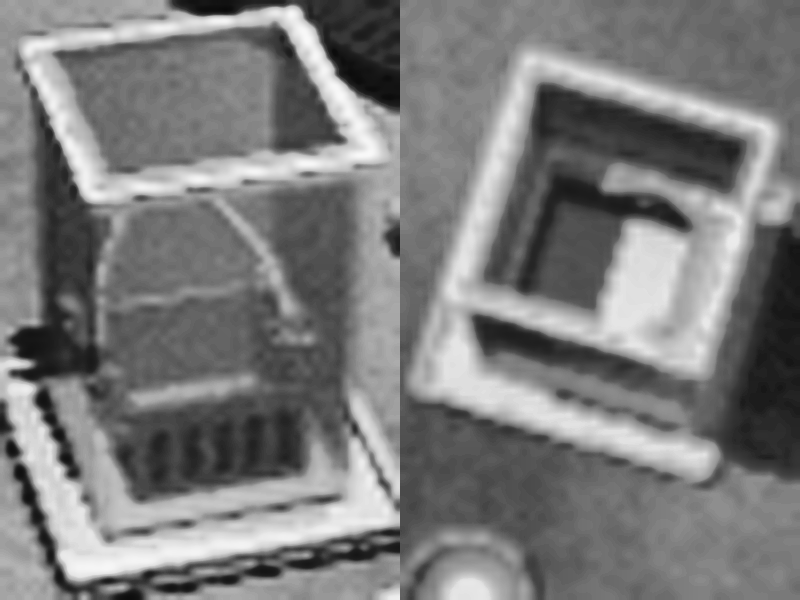

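The stand's fork opens towards −x, with the hook's end pointing that way. In the scene picture the bail's legs rise from (240,212) and (265,211) to a crown near (250,193). That puts the hinge along canister x, at a yaw of about −15°, with the crown on the world −y wall. The white tray is at about (0.554, −0.271).

```bash
python3 -m jog '[{"delta_pos":[-0.383,-0.092,0],"dr":[0,0,0],"hand":1},{"delta_pos":[-0.383,-0.092,0],"dr":[0,0,0],"hand":1},{"delta_pos":[-0.383,-0.092,0],"dr":[0,0,0],"hand":1},{"delta_pos":[-0.383,-0.092,0],"dr":[0,0,0],"hand":1},{"delta_pos":[-0.383,-0.092,0],"dr":[0,0,0],"hand":1},{"delta_pos":[-0.383,-0.092,0],"dr":[0,0,0],"hand":1},{"delta_pos":[-0.383,-0.092,0],"dr":[0,0,0],"hand":1},{"delta_pos":[-0.383,-0.092,0],"dr":[0,0,0],"hand":1},{"delta_pos":[-0.383,-0.092,0],"dr":[0,0,0],"hand":1},{"delta_pos":[-0.383,-0.092,0],"dr":[0,0,0],"hand":1}]'
python3 -m jog '[{"delta_pos":[0,0,0],"dr":[0,0,0.158],"hand":1},{"delta_pos":[0,0,0],"dr":[0,0,0.158],"hand":1},{"delta_pos":[0,0,0],"dr":[0,0,0.158],"hand":1},{"delta_pos":[0,0,0],"dr":[0,0,0.158],"hand":1},{"delta_pos":[0,0,0],"dr":[0,0,0.158],"hand":1},{"delta_pos":[0,0,0],"dr":[0,0,0.158],"hand":1},{"delta_pos":[0,0,0],"dr":[0,0,0.158],"hand":1},{"delta_pos":[0,0,0],"dr":[0,0,0.158],"hand":1},{"delta_pos":[0,0,0],"dr":[0,0,0.158],"hand":1},{"delta_pos":[0,0,0],"dr":[0,0,0.158],"hand":1}]'
python3 -m jog '[{"delta_pos":[0,0,0],"dr":[0,0,0.15],"hand":1},{"delta_pos":[0,0,0],"dr":[0,0,0],"hand":1}]'
cat >> h.py <<'E'
def st():
    s=robot.get_state(); R=np.array(s['orientation'])
    print('t',round(s['clock'],2),'p',np.round(s['ee_pos'],4),'yaw',round(np.degrees(np.arctan2(R[1,0],R[0,0])),2),'zax',R[:,2].round(3),'F',np.round(s['contact_force'],2),'w',round(s['gripper_width'],4),'g',round(s['grasp_force'],1),'q',np.round(s['qpos'],0))
    return s,R
def to(P,n=1):
    s,R=st(); d=R.T@(np.array(P)-s['ee_pos'])*10; print('delta share total',d.round(3),'per row',(d/n).round(4))
E
python3 -c "
from h import *
to((.545,.243,.1325))"
```

```text
clock: 2.68
ee_pos: [0.5468, 0.2411, 0.2314]
orientation: [[-0.898, 0.44, 0.0], [0.44, 0.898, 0.0], [-0.0, 0.0, -1.0]]
contact_force: [0.2, 1.3, 0.0]
gripper_width: 0.0856
grasp_force: 0.0
clock: 3.52
ee_pos: [0.5454, 0.2427, 0.2312]
orientation: [[0.132, 0.991, -0.0], [0.991, -0.132, -0.0], [-0.0, -0.0, -1.0]]
contact_force: [-0.1, 0.1, 0.3]
gripper_width: 0.0855
grasp_force: 0.0
clock: 3.68
ee_pos: [0.5455, 0.2427, 0.2313]
orientation: [[0.247, 0.969, -0.0], [0.969, -0.247, 0.0], [0.0, -0.0, -1.0]]
contact_force: [-0.6, 0.3, -0.8]
gripper_width: 0.085
grasp_force: 0.0
t 3.68 p [0.5455 0.2427 0.2313] yaw 75.73 zax [-0.  0. -1.] F [-0.61  0.29 -0.81] w 0.085 g 0.0 q [20. 25. 87.  0. 68. 34.]
delta share total [ 0.002 -0.005  0.988] per row [ 0.0021 -0.0053  0.9876]
```

```bash
python3 -m jog '[{"delta_pos":[0,0,0.2],"dr":[0,0,0],"hand":1},{"delta_pos":[0,0,0.2],"dr":[0,0,0],"hand":1},{"delta_pos":[0,0,0.2],"dr":[0,0,0],"hand":1},{"delta_pos":[0,0,0.2],"dr":[0,0,0],"hand":1},{"delta_pos":[0,0,0.188],"dr":[0,0,0],"hand":1},{"delta_pos":[0,0,0],"dr":[0,0,0],"hand":0},{"delta_pos":[0,0,0],"dr":[0,0,0],"hand":-0.3},{"delta_pos":[0,0,0],"dr":[0,0,0],"hand":-1},{"delta_pos":[0,0,0],"dr":[0,0,0],"hand":-1},{"delta_pos":[0,0,0],"dr":[0,0,0],"hand":-1}]'
python3 -m jog '[{"delta_pos":[0,0,0],"dr":[0,0,0],"hand":-1},{"delta_pos":[0,0,0],"dr":[0,0,0],"hand":-1},{"delta_pos":[0,0,0],"dr":[0,0,0],"hand":-1},{"delta_pos":[0,0,0],"dr":[0,0,0],"hand":-1}]'
python3 - <<'E'
from h import *
s,R=st()
b=camera('top');a=camera('scene')
for c in('top','scene'):
  for t in('hook_grip','hook_bend','stand'):
    for r in spotter.place_of(t,c):
      if r['score']>.3: print(c,t,round(r['score'],2),w(r['location'],c).round(4))
f=lambda i,x,y,w,h,s:cv2.resize(i[y:y+h,x:x+w,::-1],None,fx=s,fy=s,interpolation=cv2.INTER_CUBIC)
cv2.imwrite('pics/g1.png',np.hstack([f(a,250,190,80,110,5),f(b,130,140,80,110,5)]))
E
```

```text
clock: 4.52
ee_pos: [0.546, 0.2428, 0.1337]
orientation: [[0.241, 0.971, 0.002], [0.971, -0.241, 0.001], [0.001, 0.002, -1.0]]
contact_force: [-0.2, 0.9, 0.2]
gripper_width: 0.0255
grasp_force: 0.0
clock: 4.85
ee_pos: [0.5459, 0.2428, 0.1336]
orientation: [[0.241, 0.971, 0.002], [0.971, -0.241, 0.001], [0.001, 0.001, -1.0]]
contact_force: [-1.0, -0.9, 6.8]
gripper_width: 0.0172
grasp_force: 58.7
t 4.85 p [0.5459 0.2428 0.1336] yaw 76.05 zax [ 0.002  0.001 -1.   ] F [-1.01 -0.9   6.79] w 0.0172 g 58.7 q [20. 31. 92.  0. 56. 33.]
top stand 0.69 [0.5474 0.2421 0.0011]
scene hook_grip 0.84 [0.5396 0.2422 0.1434]
scene hook_grip 0.76 [0.3462 0.2494 0.0121]
scene hook_bend 0.85 [0.3012 0.1383 0.021 ]
scene hook_bend 0.65 [0.5359 0.2465 0.0254]
scene hook_bend 0.34 [0.3735 0.4147 0.002 ]
scene stand 0.87 [ 0.5448  0.2415 -0.0041]
scene stand 0.36 [ 7.324e-01 -8.970e-02 -3.000e-04]
```

View pics/g1.png

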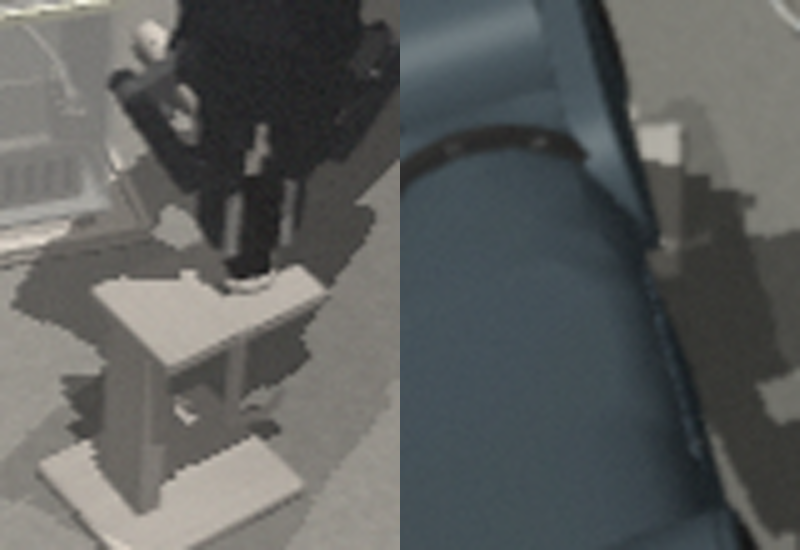

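```bash
python3 -m jog '[{"delta_pos":[0,0,-0.03],"dr":[0,0,0],"hand":-1},{"delta_pos":[0,0,-0.04],"dr":[0,0,0],"hand":-1},{"delta_pos":[-0.015,-0.058,0],"dr":[0,0,0],"hand":-1},{"delta_pos":[-0.029,-0.117,0],"dr":[0,0,0],"hand":-1},{"delta_pos":[-0.015,-0.058,0],"dr":[0,0,0],"hand":-1},{"delta_pos":[0,0,0],"dr":[0,0,0],"hand":-1}]'
python3 -m jog '[{"delta_pos":[-0.029,-0.117,0],"dr":[0,0,0],"hand":-1},{"delta_pos":[-0.029,-0.117,0],"dr":[0,0,0],"hand":-1},{"delta_pos":[-0.029,-0.117,0],"dr":[0,0,0],"hand":-1},{"delta_pos":[-0.015,-0.058,0],"dr":[0,0,0],"hand":-1},{"delta_pos":[0,0,0],"dr":[0,0,0],"hand":-1}]'
```

```text
clock: 5.75
ee_pos: [0.5201, 0.2426, 0.1394]
orientation: [[0.241, 0.971, -0.001], [0.971, -0.241, -0.0], [-0.001, -0.001, -1.0]]
contact_force: [-0.3, -0.6, -1.9]
gripper_width: 0.0169
grasp_force: 58.6
clock: 6.17
ee_pos: [0.4786, 0.2426, 0.1396]
orientation: [[0.241, 0.971, -0.0], [0.971, -0.241, -0.0], [-0.0, -0.0, -1.0]]
contact_force: [-0.5, -0.2, -0.6]
gripper_width: 0.0171
grasp_force: 58.7
```

```bash
python3 -m jog '[{"delta_pos":[0,0,-0.4],"dr":[0,0,0],"hand":-1},{"delta_pos":[0,0,-0.4],"dr":[0,0,-0.153],"hand":-1},{"delta_pos":[0,0,-0.4],"dr":[0,0,-0.153],"hand":-1},{"delta_pos":[0,0,-0.4],"dr":[0,0,-0.153],"hand":-1},{"delta_pos":[0,0,0],"dr":[0,0,-0.153],"hand":-1},{"delta_pos":[0,0,0],"dr":[0,0,-0.153],"hand":-1},{"delta_pos":[0,0,0],"dr":[0,0,-0.153],"hand":-1},{"delta_pos":[0,0,0],"dr":[0,0,-0.153],"hand":-1},{"delta_pos":[0,0,0],"dr":[0,0,-0.153],"hand":-1},{"delta_pos":[0,0,0],"dr":[0,0,-0.153],"hand":-1}]'
python3 -m jog '[{"delta_pos":[0,0,0],"dr":[0,0,-0.153],"hand":-1},{"delta_pos":[0,0,0],"dr":[0,0,-0.153],"hand":-1},{"delta_pos":[0,0,0],"dr":[0,0,-0.153],"hand":-1},{"delta_pos":[0,0,0],"dr":[0,0,-0.148],"hand":-1},{"delta_pos":[0,0,0],"dr":[0,0,0],"hand":-1},{"delta_pos":[0,0,0],"dr":[0,0,0],"hand":-1}]'
python3 - <<'E'
from h import *
s,R=st()
# line-fit of canister/dish with unoccluded view: detections
for c in('top','scene'):
  im=camera(c); cv2.imwrite('pics/h_%s.png'%c,im[:,:,::-1])
  for t in('hook_grip','hook_bend','base','stand','basket_center','bail_hinge'):
    for r in spotter.place_of(t,c):
      if r['score']>.45: print(c,t,round(r['score'],2),w(r['location'],c).round(4))
a=np.radians(-14.7)
T=lambda x,y:np.array([.5225,.0107])+Rz(a)[:2,:2]@[x,y]
print('axis target y=+4mm',T(0,.004),'wall',T(0,-.013))
E
```

```text
clock: 7.0
ee_pos: [0.48, 0.2425, 0.2997]
orientation: [[-0.747, 0.665, 0.001], [0.665, 0.747, 0.0], [-0.0, 0.0, -1.0]]
contact_force: [-0.5, 0.6, -1.2]
gripper_width: 0.017
grasp_force: 58.9
clock: 7.5
ee_pos: [0.4798, 0.2425, 0.2996]
orientation: [[-0.966, 0.257, 0.0], [0.257, 0.966, 0.0], [-0.0, 0.0, -1.0]]
contact_force: [-1.4, 0.7, -1.1]
gripper_width: 0.0171
grasp_force: 58.9
t 7.5 p [0.4798 0.2425 0.2996] yaw 165.1 zax [ 0.  0. -1.] F [-1.36  0.66 -1.14] w 0.0171 g 58.9 q [ 22.  15.  91.  -0.  73. -53.]
top hook_grip 0.49 [ 0.3732  0.4121 -0.0012]
top hook_bend 0.52 [0.3047 0.1329 0.0206]
top stand 0.88 [ 5.461e-01  2.399e-01 -1.000e-04]
top basket_center 0.73 [ 0.6332 -0.4473  0.0014]
top bail_hinge 0.82 [0.5264 0.0187 0.0546]
scene hook_grip 0.84 [0.346  0.2476 0.0085]
scene hook_grip 0.83 [0.4733 0.2462 0.3083]
scene hook_bend 0.79 [0.3013 0.1385 0.0251]
scene hook_bend 0.5 [0.4714 0.2347 0.191 ]
scene base 0.94 [ 0.5259  0.0173 -0.0009]
scene stand 0.77 [ 0.5471  0.2426 -0.0029]
scene stand 0.48 [0.7163 0.1041 0.0021]
scene bail_hinge 0.61 [ 0.6318 -0.4443  0.0016]
axis target y=+4mm [0.52351503 0.01456907] wall [ 0.51920115 -0.00187448]
```

```bash
python3 - <<'E'
from h import *
s,R=st(); p=s['ee_pos']
im=cv2.cvtColor(camera('scene'),cv2.COLOR_RGB2GRAY).astype(int)
for r in spotter.silhouettes('hook_grip','scene')[:3]:
    m=r['pixels']; y,x=np.nonzero(m); print(r['score'],m.sum(),x.min(),x.max(),y.min(),y.max())
    if y.mean()<235:
        for v in range(y.min(),y.max()+1,3):
            xs=np.nonzero(m[v])[0]
            if len(xs): print(v,xs.min(),xs.max(),xs.mean())
for dz in(.03,.0094,-.02,-.05,-.08,-.11): print(dz,pix(p+[0,0,dz],'scene').round(1))
for dz in(-.05,-.08):
    u,v=pix(p+[0,0,dz],'scene').round().astype(int); print(v,u-9,im[v,u-9:u+12])
print('bar end',pix(p+R@[0,-.019,.1106],'scene').round(1))
E
```

```text
t 8.2 p [0.4793 0.2425 0.2995] yaw 165.31 zax [ 0. -0. -1.] F [-0.06 -0.52 -1.01] w 0.0169 g 58.9 q [ 22.  15.  92.  -0.  73. -53.]
0.86 298 321 336 151 209
151 327 328 327.5
154 326 329 327.5
157 326 329 327.5
160 325 328 326.5
163 325 328 326.5
166 325 327 326.0
169 324 334 329.0
172 324 336 330.0
175 327 333 330.0
178 327 330 328.5
181 327 329 328.0
184 326 329 327.5
187 326 329 327.5
190 325 328 326.5
193 325 328 326.5
196 325 328 326.5
199 324 327 325.5
202 321 327 324.0
205 321 327 324.0
208 323 326 324.5
0.84 248 338 364 217 256
0.03 [331.4 151.7]
0.0094 [330.3 160.6]
-0.02 [328.7 172.9]
-0.05 [327.1 185. ]
-0.08 [325.7 196.6]
-0.11 [324.2 207.8]
185 318 [87 84 86 87 86 84 84 85 88 94 93 96 85 86 84 83 86 84 87 86 84]
197 317 [ 85  86  87 102  91  89  85  86  91  94  96  91  85  87  86  85  75  65
  70  68  66]
bar end [320.5 203.2]
```

```bash
python3 -m jog '[{"delta_pos":[-0.168,-0.349,0],"dr":[0,0,0],"hand":-1},{"delta_pos":[-0.168,-0.349,0],"dr":[0,0,0],"hand":-1},{"delta_pos":[-0.168,-0.349,0],"dr":[0,0,0],"hand":-1},{"delta_pos":[-0.168,-0.349,0],"dr":[0,0,0],"hand":-1},{"delta_pos":[-0.168,-0.349,0],"dr":[0,0,0],"hand":-1},{"delta_pos":[-0.168,-0.349,0],"dr":[0,0,0],"hand":-1},{"delta_pos":[0,0,0],"dr":[0,0,0],"hand":-1},{"delta_pos":[0,0,0],"dr":[0,0,0],"hand":-1},{"delta_pos":[0,0,0],"dr":[0,0,0],"hand":-1}]'
python3 - <<'E'
from h import *
to((.5238,.0145,.2995))
im=camera('scene'); im2=camera('top')
for t in('base','bail_hinge','basket_center'):
  for c in('scene','top'):
    for r in spotter.place_of(t,c)[:2]: print(c,t,round(r['score'],2),w(r['location'],c).round(4))
cv2.imwrite('pics/d1.png',np.hstack([cv2.resize(im[135:250,215:290,::-1],None,fx=5,fy=5,interpolation=2),cv2.resize(im2[135:250,205:285,::-1],None,fx=5,fy=5,interpolation=2)]))
E
```

```text
clock: 9.05
ee_pos: [0.5236, 0.0147, 0.2994]
orientation: [[-0.967, 0.254, -0.0], [0.254, 0.967, 0.0], [0.0, 0.0, -1.0]]
contact_force: [0.9, 0.2, -2.5]
gripper_width: 0.017
grasp_force: 59.2
t 9.05 p [0.5236 0.0147 0.2994] yaw 165.29 zax [-0.  0. -1.] F [ 0.93  0.22 -2.49] w 0.017 g 59.2 q [ -3.  14.  93.   0.  73. -79.]
delta share total [-0.002 -0.001 -0.001] per row [-0.0023 -0.0012 -0.0005]
scene base 0.73 [ 0.5255  0.0182 -0.0014]
scene base 0.7 [0.7169 0.1011 0.001 ]
top basket_center 0.41 [ 0.3797 -0.4142  0.0024]
top basket_center 0.4 [ 0.7299 -0.0884  0.0039]
```

View pics/d1.png

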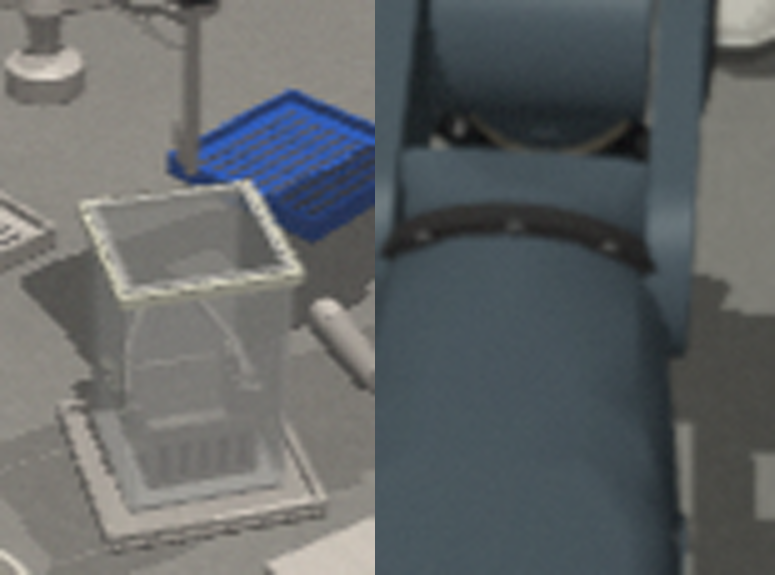

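```bash
python3 -m jog '[{"delta_pos":[0,0,0.15],"dr":[0,0,0],"hand":-1},{"delta_pos":[0,0,0.15],"dr":[0,0,0],"hand":-1},{"delta_pos":[0,0,0.15],"dr":[0,0,0],"hand":-1},{"delta_pos":[0,0,0.15],"dr":[0,0,0],"hand":-1},{"delta_pos":[0,0,0.1],"dr":[0,0,0],"hand":-1},{"delta_pos":[0,0,0.1],"dr":[0,0,0],"hand":-1},{"delta_pos":[0,0,0.05],"dr":[0,0,0],"hand":-1},{"delta_pos":[0,0,0.05],"dr":[0,0,0],"hand":-1},{"delta_pos":[0,0,0],"dr":[0,0,0],"hand":-1}]' | grep -E 'pos|force'
python3 -m jog '[{"delta_pos":[0,0,0.05],"dr":[0,0,0],"hand":-1},{"delta_pos":[0,0,0.05],"dr":[0,0,0],"hand":-1},{"delta_pos":[0,0,0.05],"dr":[0,0,0],"hand":-1},{"delta_pos":[0,0,0.05],"dr":[0,0,0],"hand":-1},{"delta_pos":[0,0,0.05],"dr":[0,0,0],"hand":-1},{"delta_pos":[0,0,0],"dr":[0,0,0],"hand":-1}]' | grep -E 'pos|force'
python3 -m jog '[{"delta_pos":[0,0,0.05],"dr":[0,0,0],"hand":-1},{"delta_pos":[0,0,0.05],"dr":[0,0,0],"hand":-1},{"delta_pos":[0,0,0.025],"dr":[0,0,0],"hand":-1},{"delta_pos":[0,0,0],"dr":[0,0,0],"hand":-1}]' | grep -E 'pos|force'
```

```text
ee_pos: [0.5236, 0.0144, 0.2089]
contact_force: [0.8, 1.1, -0.9]
grasp_force: 59.2
ee_pos: [0.5233, 0.0144, 0.1834]
contact_force: [0.1, -0.8, -1.7]
grasp_force: 59.2
ee_pos: [0.5234, 0.0144, 0.1713]
contact_force: [0.2, -0.3, -1.0]
grasp_force: 59.2
```

```bash
python3 -m jog '[{"delta_pos":[0,-0.03,0],"dr":[0,0,0],"hand":-1},{"delta_pos":[0,-0.03,0],"dr":[0,0,0],"hand":-1},{"delta_pos":[0,-0.03,0],"dr":[0,0,0],"hand":-1},{"delta_pos":[0,-0.02,0],"dr":[0,0,0],"hand":-1},{"delta_pos":[0,0,0],"dr":[0,0,0],"hand":-1}]' | grep -E 'pos|t_force'
for i in 1 2; do :; done
python3 -m jog '[{"delta_pos":[0,-0.01,0],"dr":[0,0,0],"hand":-1},{"delta_pos":[0,0,0],"dr":[0,0,0],"hand":-1}]' | grep -E 'pos|t_force'
python3 -m jog '[{"delta_pos":[0,-0.01,0],"dr":[0,0,0],"hand":-1},{"delta_pos":[0,0,0],"dr":[0,0,0],"hand":-1}]' | grep -E 'pos|t_force'
python3 -m jog '[{"delta_pos":[0,-0.01,0],"dr":[0,0,0],"hand":-1},{"delta_pos":[0,0,0],"dr":[0,0,0],"hand":-1}]' | grep -E 'pos|t_force'
```

```text
ee_pos: [0.5209, 0.0033, 0.1721]
contact_force: [-0.4, -0.0, -1.1]
ee_pos: [0.5207, 0.0027, 0.172]
contact_force: [0.2, -0.7, -0.5]
ee_pos: [0.5204, 0.0018, 0.172]
contact_force: [-0.1, 0.3, -1.3]
ee_pos: [0.5203, 0.0011, 0.1721]
contact_force: [-0.1, 2.0, -1.5]
```

```bash
for i in 1; do python3 -m jog '[{"delta_pos":[0,0,0],"dr":[0,0,0],"hand":-1}]' | grep -E 'pos|t_force'; done
python3 -m jog '[{"delta_pos":[0,-0.005,0],"dr":[0,0,0],"hand":-1},{"delta_pos":[0,0,0],"dr":[0,0,0],"hand":-1}]' | grep -E 'pos|t_force'
python3 -m jog '[{"delta_pos":[0,0,0],"dr":[0,0,0],"hand":-1}]' | grep -E 'pos|t_force|torq'
python3 -c "
from h import *
print(robot.get_state()['ft_torque'])"
```

```text
ee_pos: [0.5203, 0.0011, 0.1721]
contact_force: [0.2, 2.7, -0.2]
ee_pos: [0.5202, 0.0007, 0.1721]
contact_force: [0.3, 4.6, 0.4]
ee_pos: [0.5202, 0.0007, 0.1721]
contact_force: [2.0, 5.1, -0.3]
[ 1.20514713 -0.28260742 -0.01100673]
```

```bash
python3 -m jog '[{"delta_pos":[0,0.006,0],"dr":[0,0,0],"hand":-1},{"delta_pos":[0,0,0],"dr":[0,0,0],"hand":-1}]' | grep -E 'pos|t_force'
python3 - <<'E'
from h import *
C=np.array([ray(u-.5+.06,v-.5+.06,'scene',.15)for u,v in[(230.75,175),(264.9,171),(276.1,190),(239.5,195)]])
D=np.array([ray(u-.44,v-.44,'top',.15)for u,v in[(234,166.2),(265.2,175.2),(257,207.5),(224.9,196.5)]])
for X in(C,D):
    print(X.mean(0).round(4),[(np.degrees(np.arctan2(*(np.roll(X,-1,0)-X)[i][1::-1]))%90).round(1) for i in range(4)],np.linalg.norm(np.roll(X,-1,0)-X,axis=1).round(3))
o=np.r_[C.mean(0)[:2],0]; R=Rz(np.radians(-14.7))
for hy in(.009,0,-.009):
    z=.057+np.sqrt(.054**2-(hy+.0375)**2)
    print(hy,z,[pix(o+R@np.array(p),'scene').round(1).tolist() for p in[(-.033,hy,.057),(-.009,-.0375,z),(.009,-.0375,z),(.033,hy,.057)]])
E
```

```text
ee_pos: [0.5202, 0.001, 0.172]
contact_force: [0.7, 2.7, -0.7]
[0.5248 0.0173 0.15  ] [np.float64(71.2), np.float64(73.5), np.float64(72.0), np.float64(73.2)] [0.094 0.097 0.095 0.098]
[0.5245 0.0114 0.15  ] [np.float64(73.3), np.float64(75.9), np.float64(70.7), np.float64(74.4)] [0.094 0.097 0.097 0.093]
0.009 0.08445450782658469 [[264.7, 210.5], [251.2, 194.4], [245.0, 195.5], [241.4, 214.8]]
0 0.09585550154096587 [[263.6, 208.6], [251.3, 191.0], [245.0, 192.1], [240.5, 212.8]]
-0.009 0.10286665455426197 [[262.6, 206.7], [251.3, 188.9], [245.0, 189.9], [239.6, 210.9]]
```

```bash
python3 -m jog '[{"delta_pos":[0,0.002,-0.02],"dr":[0,0,0],"hand":-1},{"delta_pos":[0,0,-0.02],"dr":[0,0,0],"hand":-1},{"delta_pos":[0,0,0],"dr":[0,0,0],"hand":-1}]' | grep -E 'pos|t_force'
python3 -m jog '[{"delta_pos":[0,0,-0.02],"dr":[0,0,0],"hand":-1},{"delta_pos":[0,0,0],"dr":[0,0,0],"hand":-1}]' | grep -E 'pos|t_force'
python3 -m jog '[{"delta_pos":[0,0,-0.02],"dr":[0,0,0],"hand":-1},{"delta_pos":[0,0,0],"dr":[0,0,0],"hand":-1}]' | grep -E 'pos|t_force'
python3 -m jog '[{"delta_pos":[0,0,-0.02],"dr":[0,0,0],"hand":-1},{"delta_pos":[0,0,0],"dr":[0,0,0],"hand":-1}]' | grep -E 'pos|t_force'
```

```text
ee_pos: [0.5204, 0.0011, 0.1764]
contact_force: [1.4, 2.3, -0.2]
ee_pos: [0.5204, 0.0011, 0.1784]
contact_force: [0.4, 1.4, -0.1]
ee_pos: [0.5204, 0.0011, 0.1803]
contact_force: [0.3, 2.2, 0.2]
ee_pos: [0.5203, 0.0011, 0.1823]
contact_force: [0.9, 2.0, 0.7]
```

```bash
python3 -m jog '[{"delta_pos":[0,0,-0.02],"dr":[0,0,0],"hand":-1},{"delta_pos":[0,0,-0.02],"dr":[0,0,0],"hand":-1},{"delta_pos":[0,0,0],"dr":[0,0,0],"hand":-1}]' | grep -E 'pos|t_force'
python3 -m jog '[{"delta_pos":[0,0,-0.02],"dr":[0,0,0],"hand":-1},{"delta_pos":[0,0,-0.02],"dr":[0,0,0],"hand":-1},{"delta_pos":[0,0,0],"dr":[0,0,0],"hand":-1}]' | grep -E 'pos|t_force'
python3 -m jog '[{"delta_pos":[0,0,-0.02],"dr":[0,0,0],"hand":-1},{"delta_pos":[0,0,-0.02],"dr":[0,0,0],"hand":-1},{"delta_pos":[0,0,0],"dr":[0,0,0],"hand":-1}]' | grep -E 'pos|t_force'
python3 -m jog '[{"delta_pos":[0,0,-0.02],"dr":[0,0,0],"hand":-1},{"delta_pos":[0,0,0],"dr":[0,0,0],"hand":-1}]' | grep -E 'pos|t_force'
```

```text
ee_pos: [0.5204, 0.0011, 0.1865]
contact_force: [1.1, 2.0, -0.3]
ee_pos: [0.5204, 0.0011, 0.1904]
contact_force: [1.1, 2.3, -0.4]
ee_pos: [0.5204, 0.0011, 0.1945]
contact_force: [1.1, 1.8, 0.3]
ee_pos: [0.5204, 0.0011, 0.1964]
contact_force: [0.3, 2.0, 0.5]
```

```bash
python3 - <<'E'
from h import *
im=camera('scene')
g=cv2.cvtColor(im[160:225,225:282],cv2.COLOR_RGB2BGR)
g=cv2.resize(g,None,fx=9,fy=9,interpolation=cv2.INTER_CUBIC)
l=cv2.cvtColor(g,cv2.COLOR_BGR2LAB); l[:,:,0]=cv2.createCLAHE(3,(2,2)).apply(l[:,:,0]); cv2.imwrite('pics/e1.png',cv2.cvtColor(l,cv2.COLOR_LAB2BGR))
s,R=st();p=s['ee_pos']
for d in(0,.019): print([((pix(p+R@np.array([0,-d,z]),'scene')-[225,160]+.5)*9).round() for z in(.1106,.0956)])
E
```

```text
t 14.17 p [0.5204 0.0011 0.1963] yaw 165.32 zax [ 0. -0. -1.] F [ 0.09  3.14 -0.59] w 0.017 g 59.5 q [ -5.  19. 101.  -0.  59. -80.]
[array([233., 353.]), array([233., 312.])]
[array([215., 319.]), array([215., 278.])]
```

View pics/e1.png

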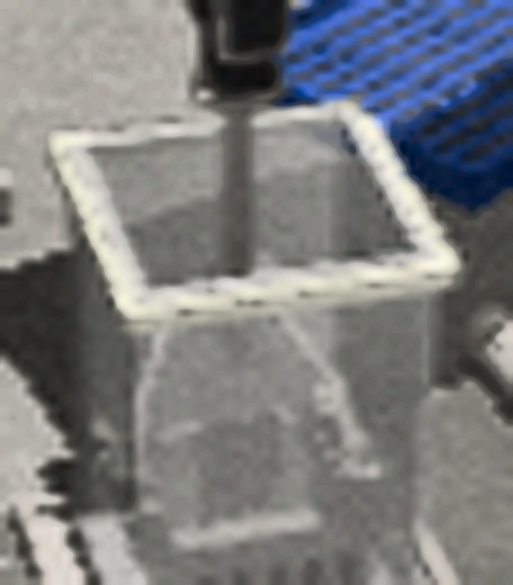

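```bash
python3 -m jog '[{"delta_pos":[0,0,-0.02],"dr":[0,0,0],"hand":-1},{"delta_pos":[0,0,0],"dr":[0,0,0],"hand":-1}]' | grep -E 'pos|t_force'
python3 -m jog '[{"delta_pos":[0,0,-0.02],"dr":[0,0,0],"hand":-1},{"delta_pos":[0,0,0],"dr":[0,0,0],"hand":-1}]' | grep -E 'pos|t_force'
python3 -m jog '[{"delta_pos":[0,0,-0.02],"dr":[0,0,0],"hand":-1},{"delta_pos":[0,0,0],"dr":[0,0,0],"hand":-1}]' | grep -E 'pos|t_force'
python3 -m jog '[{"delta_pos":[0,0,-0.02],"dr":[0,0,0],"hand":-1},{"delta_pos":[0,0,0],"dr":[0,0,0],"hand":-1}]' | grep -E 'pos|t_force'
```

```text
ee_pos: [0.5203, 0.0012, 0.1983]
contact_force: [1.3, 3.2, 0.6]
ee_pos: [0.5203, 0.0012, 0.2003]
contact_force: [1.9, 2.9, -0.4]
ee_pos: [0.5203, 0.0011, 0.2023]
contact_force: [1.1, 2.4, 0.4]
ee_pos: [0.5203, 0.0012, 0.2043]
contact_force: [0.5, 2.0, -0.1]
```

```bash
python3 -m jog '[{"delta_pos":[0,0,-0.02],"dr":[0,0,0],"hand":-1},{"delta_pos":[0,0,0],"dr":[0,0,0],"hand":-1}]' | grep -E 'pos|t_force'
python3 -m jog '[{"delta_pos":[0,0,-0.02],"dr":[0,0,0],"hand":-1},{"delta_pos":[0,0,0],"dr":[0,0,0],"hand":-1}]' | grep -E 'pos|t_force'
python3 -m jog '[{"delta_pos":[0,0,-0.02],"dr":[0,0,0],"hand":-1},{"delta_pos":[0,0,0],"dr":[0,0,0],"hand":-1}]' | grep -E 'pos|t_force'
python3 -m jog '[{"delta_pos":[0,0,-0.02],"dr":[0,0,0],"hand":-1},{"delta_pos":[0,0,0],"dr":[0,0,0],"hand":-1}]' | grep -E 'pos|t_force'
python3 -c "
from h import *
im=camera('scene'); cv2.imwrite('pics/e2.png',im[:,:,::-1])
for c in('scene',):
  for t in('bail_hinge','basket_center'):
    for r in spotter.place_of(t,c)[:2]: print(t,round(r['score'],2),w(r['location'],c).round(4))
g=cv2.cvtColor(im,7).astype(int)
for v in(196,198,200,203): print(v,g[v,238:262].tolist())
g=cv2.cvtColor(cv2.imread('pics/s0.png'),6).astype(int)
for v in(196,198,200,203): print(v,g[v,238:262].tolist())
"
```

```text
ee_pos: [0.5203, 0.0011, 0.2063]
contact_force: [-0.2, 1.8, 0.4]
ee_pos: [0.5203, 0.0011, 0.2083]
contact_force: [0.6, 2.7, -0.3]
ee_pos: [0.5203, 0.0012, 0.2103]
contact_force: [1.2, 1.8, -0.7]
ee_pos: [0.5203, 0.0012, 0.2123]
contact_force: [-0.3, 1.5, -1.2]
bail_hinge 0.44 [0.3728 0.4169 0.0026]
196 [111, 132, 138, 138, 134, 138, 134, 129, 120, 124, 121, 125, 124, 124, 125, 125, 126, 128, 128, 125, 125, 134, 127, 127]
198 [107, 105, 119, 121, 133, 129, 125, 121, 120, 126, 123, 125, 122, 123, 125, 120, 122, 124, 125, 127, 126, 124, 128, 127]
200 [107, 106, 120, 125, 129, 125, 124, 124, 122, 124, 124, 124, 122, 122, 123, 123, 125, 124, 123, 123, 126, 122, 120, 129]
203 [107, 105, 127, 127, 121, 123, 125, 125, 125, 124, 125, 124, 123, 124, 125, 123, 122, 124, 123, 123, 125, 124, 137, 135]
196 [109, 126, 133, 135, 133, 135, 131, 128, 122, 123, 122, 121, 122, 123, 125, 123, 121, 123, 141, 130, 122, 123, 121, 120]
198 [105, 107, 119, 120, 138, 133, 123, 122, 123, 124, 123, 122, 123, 124, 123, 124, 122, 122, 121, 128, 141, 132, 123, 123]
200 [107, 106, 114, 137, 131, 124, 123, 122, 125, 121, 125, 125, 123, 124, 122, 122, 123, 123, 123, 120, 120, 132, 138, 128]
203 [107, 103, 139, 132, 120, 122, 123, 121, 122, 123, 123, 122, 123, 122, 125, 124, 123, 124, 125, 125, 123, 121, 135, 135]
```

```bash
python3 -m jog '[{"delta_pos":[0,0.02,-0.02],"dr":[0,0,0],"hand":-1},{"delta_pos":[0,0.02,-0.01],"dr":[0,0,0],"hand":-1},{"delta_pos":[0,0,0],"dr":[0,0,0],"hand":-1}]' | grep -E 'pos|t_force'
python3 -m jog '[{"delta_pos":[0,0.02,-0.01],"dr":[0,0,0],"hand":-1},{"delta_pos":[0,0.02,-0.01],"dr":[0,0,0],"hand":-1},{"delta_pos":[0,0,0],"dr":[0,0,0],"hand":-1}]' | grep -E 'pos|t_force'
python3 -m jog '[{"delta_pos":[0,0.02,-0.01],"dr":[0,0,0],"hand":-1},{"delta_pos":[0,0.02,-0.01],"dr":[0,0,0],"hand":-1},{"delta_pos":[0,0,0],"dr":[0,0,0],"hand":-1}]' | grep -E 'pos|t_force'
```

```text
ee_pos: [0.5213, 0.0052, 0.2151]
contact_force: [0.6, 0.1, -2.1]
ee_pos: [0.5223, 0.0092, 0.217]
contact_force: [0.2, 0.9, -3.1]
ee_pos: [0.5234, 0.0131, 0.2192]
contact_force: [0.2, -0.3, -3.3]
```

```bash
python3 -m jog '[{"delta_pos":[0,0.02,-0.01],"dr":[0,0,0],"hand":-1},{"delta_pos":[0,0.01,-0.02],"dr":[0,0,0],"hand":-1},{"delta_pos":[0,0,0],"dr":[0,0,0],"hand":-1}]' | grep -E 'pos|t_force'
python3 -m jog '[{"delta_pos":[0,0.02,-0.02],"dr":[0,0,0],"hand":-1},{"delta_pos":[0,0.02,-0.02],"dr":[0,0,0],"hand":-1},{"delta_pos":[0,0,0],"dr":[0,0,0],"hand":-1}]' | grep -E 'pos|t_force'
python3 -m jog '[{"delta_pos":[0,0.02,-0.03],"dr":[0,0,0],"hand":-1},{"delta_pos":[0,0,-0.03],"dr":[0,0,0],"hand":-1},{"delta_pos":[0,0,0],"dr":[0,0,0],"hand":-1}]' | grep -E 'pos|t_force'
```

```text
ee_pos: [0.5242, 0.0158, 0.2224]
contact_force: [-1.1, -0.3, -2.7]
ee_pos: [0.5253, 0.0198, 0.2265]
contact_force: [0.5, -0.1, -3.7]
ee_pos: [0.5259, 0.0216, 0.2327]
contact_force: [-0.1, -0.4, -4.3]
```

```bash
python3 -m jog '[{"delta_pos":[0,0,-0.05],"dr":[0,0,0],"hand":-1},{"delta_pos":[0,0,-0.05],"dr":[0,0,0],"hand":-1},{"delta_pos":[0,0,-0.05],"dr":[0,0,0],"hand":-1},{"delta_pos":[0,0,-0.05],"dr":[0,0,0],"hand":-1}]' | grep -E 'pos|t_force'
python3 -m jog '[{"delta_pos":[0,0,-0.05],"dr":[0,0,0],"hand":-1},{"delta_pos":[0,0,-0.05],"dr":[0,0,0],"hand":-1},{"delta_pos":[0,0,-0.05],"dr":[0,0,0],"hand":-1},{"delta_pos":[0,0,-0.05],"dr":[0,0,0],"hand":-1},{"delta_pos":[0,0,0],"dr":[0,0,0],"hand":-1}]' | grep -E 'pos|t_force'
python3 -c "
from h import *
im=camera('scene')
g=cv2.cvtColor(im[150:245,218:288],cv2.COLOR_RGB2BGR)
cv2.imwrite('pics/f1.png',cv2.resize(g,None,fx=6,fy=6,interpolation=cv2.INTER_CUBIC))
st()
for c in('scene',):
  for t in('bail_hinge','basket_center'):
    for r in spotter.place_of(t,c)[:2]: print(t,round(r['score'],2),w(r['location'],c).round(4))"
```

```text
ee_pos: [0.5256, 0.0214, 0.2527]
contact_force: [-0.1, -0.3, -3.6]
ee_pos: [0.5259, 0.0214, 0.2731]
contact_force: [0.6, -0.3, -3.2]
t 17.95 p [0.5258 0.0215 0.2725] yaw 165.31 zax [ 0.001 -0.    -1.   ] F [ 0.47  0.15 -4.39] w 0.0172 g 59.1 q [ -3.  15.  95.   0.  69. -78.]
bail_hinge 0.58 [ 0.5232  0.0219 -0.0036]
basket_center 0.43 [0.5223 0.0192 0.0942]
```

View pics/f1.png

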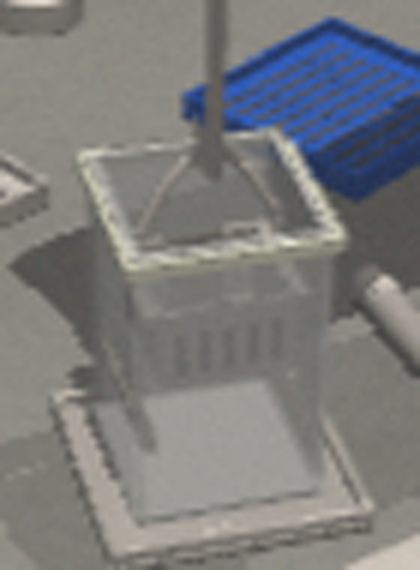

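The basket hangs upright on the hook by its bail, with the crown at about crop (215,165), and clear of the rails. I'll lift it on out.

```bash
python3 -m jog '[{"delta_pos":[0,0,-0.08],"dr":[0,0,0],"hand":-1},{"delta_pos":[0,0,-0.1],"dr":[0,0,0],"hand":-1},{"delta_pos":[0,0,-0.1],"dr":[0,0,0],"hand":-1},{"delta_pos":[0,0,-0.1],"dr":[0,0,0],"hand":-1},{"delta_pos":[0,0,-0.1],"dr":[0,0,0],"hand":-1},{"delta_pos":[0,0,-0.1],"dr":[0,0,0],"hand":-1}]' | grep -E 'pos|t_force'
python3 -m jog '[{"delta_pos":[0,0,-0.1],"dr":[0,0,0],"hand":-1},{"delta_pos":[0,0,-0.1],"dr":[0,0,0],"hand":-1},{"delta_pos":[0,0,-0.1],"dr":[0,0,0],"hand":-1},{"delta_pos":[0,0,-0.1],"dr":[0,0,0],"hand":-1},{"delta_pos":[0,0,-0.1],"dr":[0,0,0],"hand":-1},{"delta_pos":[0,0,-0.1],"dr":[0,0,0],"hand":-1},{"delta_pos":[0,0,-0.05],"dr":[0,0,0],"hand":-1},{"delta_pos":[0,0,0],"dr":[0,0,0],"hand":-1},{"delta_pos":[0,0,0],"dr":[0,0,0],"hand":-1},{"delta_pos":[0,0,0],"dr":[0,0,0],"hand":-1}]' | grep -E 'pos|t_force'
python3 - <<'E'
from h import *
s,R=st()
for c in('scene','top'):
  camera(c)
  for t in('basket_center','tray','bail_hinge'):
    for r in spotter.place_of(t,c)[:3]:
      if r['score']>.3: print(c,t,round(r['score'],2),w(r['location'],c).round(4))
h=-R[:,1]; print('crown est',s['ee_pos']+.01*h)
tgt=np.array([.5545,-.2712])-.010*h[:2]; to((*tgt,s['ee_pos'][2]),20)
E
```

```text
ee_pos: [0.5256, 0.0215, 0.3314]
contact_force: [0.6, 0.7, -4.3]
ee_pos: [0.5254, 0.0215, 0.3944]
contact_force: [0.8, 0.2, -3.5]
t 19.38 p [0.5254 0.0215 0.3944] yaw 165.31 zax [-0.001  0.    -1.   ] F [ 0.82  0.17 -3.48] w 0.0169 g 59.0 q [ -3.  11.  84.   0.  85. -78.]
scene tray 0.8 [ 0.2911 -0.2176 -0.0041]
scene tray 0.69 [ 0.5571 -0.2677  0.0012]
scene bail_hinge 0.6 [0.5218 0.0167 0.2329]
top tray 0.91 [ 0.5496 -0.2685  0.0021]
top tray 0.78 [ 0.2895 -0.216   0.0035]
crown est [0.52283763 0.01181357 0.39437356]
t 19.78 p [0.5255 0.0215 0.3949] yaw 165.31 zax [-0.  0. -1.] F [-0.03  0.52 -3.85] w 0.0169 g 59.0 q [ -3.  11.  84.   0.  85. -78.]
delta share total [-1.022 -2.658  0.005] per row [-0.0511 -0.1329  0.0003]
```

```bash
python3 -m jog '[{"delta_pos":[-0.013,-0.033,0],"dr":[0,0,0],"hand":-1},{"delta_pos":[-0.026,-0.066,0],"dr":[0,0,0],"hand":-1},{"delta_pos":[-0.038,-0.1,0],"dr":[0,0,0],"hand":-1},{"delta_pos":[-0.051,-0.133,0],"dr":[0,0,0],"hand":-1},{"delta_pos":[-0.051,-0.133,0],"dr":[0,0,0],"hand":-1},{"delta_pos":[-0.051,-0.133,0],"dr":[0,0,0],"hand":-1},{"delta_pos":[-0.051,-0.133,0],"dr":[0,0,0],"hand":-1},{"delta_pos":[-0.051,-0.133,0],"dr":[0,0,0],"hand":-1},{"delta_pos":[-0.051,-0.133,0],"dr":[0,0,0],"hand":-1},{"delta_pos":[-0.051,-0.133,0],"dr":[0,0,0],"hand":-1}]' | grep -E 'pos|t_force'
python3 -m jog '[{"delta_pos":[-0.051,-0.133,0],"dr":[0,0,0],"hand":-1},{"delta_pos":[-0.051,-0.133,0],"dr":[0,0,0],"hand":-1},{"delta_pos":[-0.051,-0.133,0],"dr":[0,0,0],"hand":-1},{"delta_pos":[-0.051,-0.133,0],"dr":[0,0,0],"hand":-1},{"delta_pos":[-0.051,-0.133,0],"dr":[0,0,0],"hand":-1},{"delta_pos":[-0.051,-0.133,0],"dr":[0,0,0],"hand":-1},{"delta_pos":[-0.051,-0.133,0],"dr":[0,0,0],"hand":-1},{"delta_pos":[-0.051,-0.133,0],"dr":[0,0,0],"hand":-1},{"delta_pos":[-0.051,-0.133,0],"dr":[0,0,0],"hand":-1},{"delta_pos":[-0.051,-0.133,0],"dr":[0,0,0],"hand":-1}]' | grep -E 'pos|t_force'
python3 -m jog '[{"delta_pos":[-0.038,-0.1,0],"dr":[0,0,0],"hand":-1},{"delta_pos":[-0.026,-0.066,0],"dr":[0,0,0],"hand":-1},{"delta_pos":[-0.013,-0.033,0],"dr":[0,0,0],"hand":-1},{"delta_pos":[0,0,0],"dr":[0,0,0],"hand":-1},{"delta_pos":[0,0,0],"dr":[0,0,0],"hand":-1},{"delta_pos":[0,0,0],"dr":[0,0,0],"hand":-1},{"delta_pos":[0,0,0],"dr":[0,0,0],"hand":-1},{"delta_pos":[0,0,0],"dr":[0,0,0],"hand":-1},{"delta_pos":[0,0,0],"dr":[0,0,0],"hand":-1},{"delta_pos":[0,0,0],"dr":[0,0,0],"hand":-1}]' | grep -E 'pos|t_force'
python3 - <<'E'
from h import *
s,R=st()
for c in('scene','top'):
  camera(c)
  for t in('basket_center','tray','bail_hinge'):
    for r in spotter.place_of(t,c)[:3]:
      if r['score']>.3: print(c,t,round(r['score'],2),w(r['location'],c).round(4))
print('crown est',s['ee_pos']-.01*R[:,1])
E
```

```text
ee_pos: [0.5389, -0.1005, 0.395]
contact_force: [0.4, 0.6, -3.4]
ee_pos: [0.5546, -0.2419, 0.3949]
contact_force: [-0.8, 0.1, -3.4]
ee_pos: [0.5569, -0.2615, 0.3951]
contact_force: [-0.1, -0.4, -3.5]
t 22.28 p [ 0.5569 -0.2615  0.3951] yaw 165.33 zax [ 0. -0. -1.] F [-0.09 -0.35 -3.54] w 0.0171 g 59.0 q [ -29.   21.   70.   -0.   88. -105.]
scene tray 0.81 [ 0.2899 -0.2141 -0.0038]
scene tray 0.56 [ 0.556  -0.2687 -0.0027]
crown est [ 0.55440287 -0.27112664  0.3950613 ]
```

```bash
python3 -m jog '[{"delta_pos":[0,0,0.08],"dr":[0,0,0],"hand":-1},{"delta_pos":[0,0,0.12],"dr":[0,0,0],"hand":-1},{"delta_pos":[0,0,0.15],"dr":[0,0,0],"hand":-1},{"delta_pos":[0,0,0.15],"dr":[0,0,0],"hand":-1},{"delta_pos":[0,0,0.15],"dr":[0,0,0],"hand":-1},{"delta_pos":[0,0,0.15],"dr":[0,0,0],"hand":-1},{"delta_pos":[0,0,0.15],"dr":[0,0,0],"hand":-1},{"delta_pos":[0,0,0.15],"dr":[0,0,0],"hand":-1},{"delta_pos":[0,0,0.15],"dr":[0,0,0],"hand":-1},{"delta_pos":[0,0,0.12],"dr":[0,0,0],"hand":-1}]' | grep -E 'pos|t_force'
python3 -m jog '[{"delta_pos":[0,0,0.12],"dr":[0,0,0],"hand":-1},{"delta_pos":[0,0,0.12],"dr":[0,0,0],"hand":-1},{"delta_pos":[0,0,0.08],"dr":[0,0,0],"hand":-1},{"delta_pos":[0,0,0.03],"dr":[0,0,0],"hand":-1},{"delta_pos":[0,0,0.03],"dr":[0,0,0],"hand":-1},{"delta_pos":[0,0,0.03],"dr":[0,0,0],"hand":-1},{"delta_pos":[0,0,0],"dr":[0,0,0],"hand":-1}]' | grep -E 'pos|t_force'
python3 -m jog '[{"delta_pos":[0,0,0.02],"dr":[0,0,0],"hand":-1},{"delta_pos":[0,0,0.02],"dr":[0,0,0],"hand":-1},{"delta_pos":[0,0,0],"dr":[0,0,0],"hand":-1}]' | grep -E 'pos|t_force'
python3 -m jog '[{"delta_pos":[0,0,0.02],"dr":[0,0,0],"hand":-1},{"delta_pos":[0,0,0],"dr":[0,0,0],"hand":-1}]' | grep -E 'pos|t_force'
```

```text
ee_pos: [0.5565, -0.2614, 0.2562]
contact_force: [-0.1, -0.6, -4.4]
ee_pos: [0.5569, -0.2616, 0.2169]
contact_force: [-0.2, 0.1, -3.0]
ee_pos: [0.5569, -0.2616, 0.2128]
contact_force: [-0.1, 0.3, -3.6]
ee_pos: [0.5568, -0.2616, 0.2108]
contact_force: [0.5, 0.3, -3.4]
```

```bash
python3 -m jog '[{"delta_pos":[0,0,0.02],"dr":[0,0,0],"hand":-1},{"delta_pos":[0,0,0],"dr":[0,0,0],"hand":-1}]' | grep -E 'pos|t_force'
python3 -m jog '[{"delta_pos":[0,0,0.02],"dr":[0,0,0],"hand":-1},{"delta_pos":[0,0,0],"dr":[0,0,0],"hand":-1}]' | grep -E 'pos|t_force'
python3 -m jog '[{"delta_pos":[0,0,0.02],"dr":[0,0,0],"hand":-1},{"delta_pos":[0,0,0],"dr":[0,0,0],"hand":-1}]' | grep -E 'pos|t_force'
python3 -m jog '[{"delta_pos":[0,0,0.02],"dr":[0,0,0],"hand":-1},{"delta_pos":[0,0,0],"dr":[0,0,0],"hand":-1}]' | grep -E 'pos|t_force'
```

```text
ee_pos: [0.557, -0.2617, 0.209]
contact_force: [0.4, -0.2, -0.2]
ee_pos: [0.5569, -0.2616, 0.2069]
contact_force: [-0.6, -0.2, -0.8]
ee_pos: [0.5568, -0.2616, 0.2047]
contact_force: [-0.9, 1.0, -0.8]
ee_pos: [0.5568, -0.2616, 0.2026]
contact_force: [-0.4, 0.4, -1.1]
```

```bash
python3 -m jog '[{"delta_pos":[0,-0.03,0],"dr":[0,0,0],"hand":-1},{"delta_pos":[0,-0.03,0],"dr":[0,0,0],"hand":-1},{"delta_pos":[0,-0.04,0],"dr":[0,0,0],"hand":-1},{"delta_pos":[0,-0.04,0],"dr":[0,0,0],"hand":-1},{"delta_pos":[0,0,0],"dr":[0,0,0],"hand":-1}]' | grep -E 'pos|t_force'
python3 -m jog '[{"delta_pos":[0,0,0.04],"dr":[0,0,0],"hand":-1},{"delta_pos":[0,0,0.04],"dr":[0,0,0],"hand":-1},{"delta_pos":[0,0,0.04],"dr":[0,0,0],"hand":-1},{"delta_pos":[0,0,0.04],"dr":[0,0,0],"hand":-1},{"delta_pos":[0,0,0.04],"dr":[0,0,0],"hand":-1},{"delta_pos":[0,0,0.02],"dr":[0,0,0],"hand":-1},{"delta_pos":[0,0,0],"dr":[0,0,0],"hand":-1},{"delta_pos":[0,0,0],"dr":[0,0,0],"hand":-1}]' | grep -E 'pos|t_force'
python3 - <<'E'
from h import *
s,R=st(); p=s['ee_pos']
im=camera('scene')
u,v=pix([.554,-.271,.08],'scene').astype(int); print(u,v)
g=im[v-35:v+35,u-40:u+40,::-1]
cv2.imwrite('pics/k1.png',cv2.resize(g,None,fx=8,fy=8,interpolation=cv2.INTER_CUBIC))
E
```

```text
ee_pos: [0.5531, -0.2761, 0.203]
contact_force: [0.2, -0.6, -1.0]
ee_pos: [0.5534, -0.2751, 0.1809]
contact_force: [0.4, -0.1, -0.1]
t 26.27 p [ 0.5534 -0.2751  0.1809] yaw 165.32 zax [-0.  0. -1.] F [ 0.44 -0.08 -0.14] w 0.0172 g 59.3 q [ -31.   30.   87.   -0.   63. -106.]
195 161
```

View pics/k1.png

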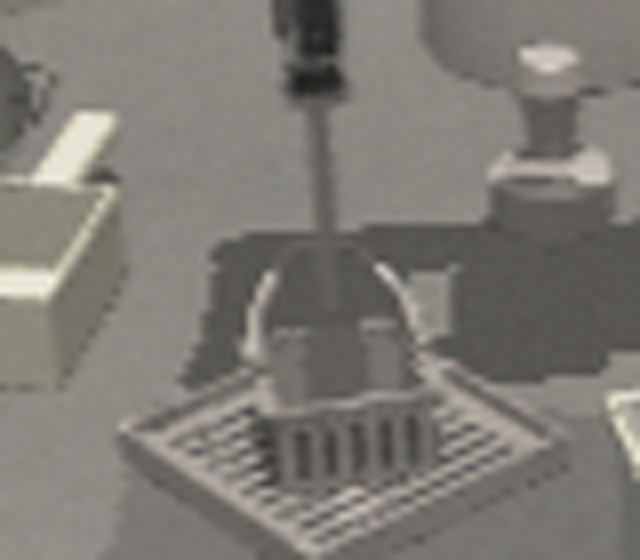

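The basket stands upright in the tray. Its bail has dropped to the far (−y) side, with legs at crop (260,290) and (400,280), and the hook's shaft is in front of the crown, free to withdraw.

```bash
python3 -m jog '[{"delta_pos":[0,0.05,0],"dr":[0,0,0],"hand":-1},{"delta_pos":[0,0.05,0],"dr":[0,0,0],"hand":-1},{"delta_pos":[0,0.05,0],"dr":[0,0,0],"hand":-1},{"delta_pos":[0,0.05,0],"dr":[0,0,0],"hand":-1},{"delta_pos":[0,0.05,0],"dr":[0,0,0],"hand":-1},{"delta_pos":[0,0,0],"dr":[0,0,0],"hand":-1}]' | grep -E 'pos|t_force'
python3 -m jog '[{"delta_pos":[0,0,-0.05],"dr":[0,0,0],"hand":-1},{"delta_pos":[0,0,-0.05],"dr":[0,0,0],"hand":-1},{"delta_pos":[0,0,-0.1],"dr":[0,0,0],"hand":-1},{"delta_pos":[0,0,-0.1],"dr":[0,0,0],"hand":-1},{"delta_pos":[0,0,-0.15],"dr":[0,0,0],"hand":-1},{"delta_pos":[0,0,-0.2],"dr":[0,0,0],"hand":-1},{"delta_pos":[0,0,-0.3],"dr":[0,0,0],"hand":-1},{"delta_pos":[0,0,-0.3],"dr":[0,0,0],"hand":-1},{"delta_pos":[0,0,0],"dr":[0,0,0],"hand":-1}]' | grep -E 'pos|t_force'
python3 - <<'E'
from h import *
for c in('scene','top'):
  camera(c)
  for t in('basket_center','tray','stand'):
    for r in spotter.place_of(t,c)[:3]:
      if r['score']>.3: print(c,t,round(r['score'],2),w(r['location'],c).round(4))
to((.478,.2426,.306),17)
E
```

```text
ee_pos: [0.56, -0.2499, 0.1811]
contact_force: [-0.4, -0.3, -1.2]
ee_pos: [0.5613, -0.252, 0.3136]
contact_force: [-0.2, 0.3, -0.4]
scene basket_center 0.86 [ 0.5525 -0.2623  0.0305]
scene tray 0.79 [ 0.291  -0.2182 -0.0037]
scene tray 0.58 [ 0.5577 -0.2697 -0.0063]
scene stand 0.57 [ 0.5483  0.2424 -0.0014]
top basket_center 0.53 [ 0.6321 -0.4451  0.0008]
top stand 0.58 [ 5.458e-01  2.426e-01 -1.000e-04]
t 27.97 p [ 0.5594 -0.2509  0.3051] yaw 165.31 zax [-0.001  0.001 -1.   ] F [ 0.21  0.12 -0.75] w 0.0171 g 59.4 q [ -29.   23.   79.    0.   77. -104.]
delta share total [ 2.039e+00  4.567e+00 -4.000e-03] per row [ 1.199e-01  2.686e-01 -2.000e-04]
```

```bash
python3 -m jog '[{"delta_pos":[0.157,0.351,0],"dr":[0,0,0],"hand":-1},{"delta_pos":[0.157,0.351,0],"dr":[0,0,0],"hand":-1},{"delta_pos":[0.157,0.351,0],"dr":[0,0,0],"hand":-1},{"delta_pos":[0.157,0.351,0],"dr":[0,0,0],"hand":-1},{"delta_pos":[0.157,0.351,0],"dr":[0,0,0],"hand":-1},{"delta_pos":[0.157,0.351,0],"dr":[0,0,0],"hand":-1},{"delta_pos":[0.157,0.351,0],"dr":[0,0,0],"hand":-1},{"delta_pos":[0.157,0.351,0],"dr":[0,0,0],"hand":-1},{"delta_pos":[0.157,0.351,0],"dr":[0,0,0],"hand":-1},{"delta_pos":[0.157,0.351,0],"dr":[0,0,0],"hand":-1}]' | grep -E 'pos|t_force'
python3 -m jog '[{"delta_pos":[0.157,0.351,0],"dr":[0,0,0],"hand":-1},{"delta_pos":[0.157,0.351,0],"dr":[0,0,0],"hand":-1},{"delta_pos":[0.157,0.351,0],"dr":[0,0,0],"hand":-1},{"delta_pos":[0,0,0],"dr":[0,0,0],"hand":-1},{"delta_pos":[0,0,0],"dr":[0,0,0.153],"hand":-1},{"delta_pos":[0,0,0],"dr":[0,0,0.153],"hand":-1},{"delta_pos":[0,0,0],"dr":[0,0,0.153],"hand":-1},{"delta_pos":[0,0,0],"dr":[0,0,0.153],"hand":-1},{"delta_pos":[0,0,0],"dr":[0,0,0.153],"hand":-1},{"delta_pos":[0,0,0],"dr":[0,0,0.153],"hand":-1}]' | grep -E 'pos|t_force'
python3 -m jog '[{"delta_pos":[0,0,0],"dr":[0,0,0.153],"hand":-1},{"delta_pos":[0,0,0],"dr":[0,0,0.153],"hand":-1},{"delta_pos":[0,0,0],"dr":[0,0,0.153],"hand":-1},{"delta_pos":[0,0,0],"dr":[0,0,0.153],"hand":-1},{"delta_pos":[0,0,0],"dr":[0,0,0.153],"hand":-1},{"delta_pos":[0,0,0],"dr":[0,0,0.153],"hand":-1},{"delta_pos":[0,0,0],"dr":[0,0,0.148],"hand":-1},{"delta_pos":[0,0,0],"dr":[0,0,0],"hand":-1}]' | grep -E 'pos|t_force'
python3 - <<'E'
from h import *
to((.478,.2427,.1406),8)
E
```

```text
ee_pos: [0.496, 0.1301, 0.3058]
contact_force: [1.3, 0.4, -1.5]
ee_pos: [0.4779, 0.2419, 0.3056]
contact_force: [-0.4, 0.3, -0.2]
ee_pos: [0.4779, 0.2419, 0.3056]
contact_force: [0.0, -0.9, -1.3]
t 30.3 p [0.4779 0.2419 0.3056] yaw 75.72 zax [-0.001 -0.    -1.   ] F [ 0.02 -0.94 -1.31] w 0.0171 g 59.5 q [22. 15. 91. -0. 74. 36.]
delta share total [0.009 0.    1.65 ] per row [0.0012 0.     0.2062]
```

```bash
python3 -m jog '[{"delta_pos":[0.009,0,0.2],"dr":[0,0,0],"hand":-1},{"delta_pos":[0,0,0.25],"dr":[0,0,0],"hand":-1},{"delta_pos":[0,0,0.25],"dr":[0,0,0],"hand":-1},{"delta_pos":[0,0,0.25],"dr":[0,0,0],"hand":-1},{"delta_pos":[0,0,0.25],"dr":[0,0,0],"hand":-1},{"delta_pos":[0,0,0.2],"dr":[0,0,0],"hand":-1},{"delta_pos":[0,0,0.15],"dr":[0,0,0],"hand":-1},{"delta_pos":[0,0,0.1],"dr":[0,0,0],"hand":-1},{"delta_pos":[0,0,0],"dr":[0,0,0],"hand":-1}]' | grep -E 'pos|t_force'
python3 -m jog '[{"delta_pos":[0.025,0.097,0],"dr":[0,0,0],"hand":-1},{"delta_pos":[0.025,0.097,0],"dr":[0,0,0],"hand":-1},{"delta_pos":[0.025,0.097,0],"dr":[0,0,0],"hand":-1},{"delta_pos":[0.012,0.048,0],"dr":[0,0,0],"hand":-1},{"delta_pos":[0,0,0],"dr":[0,0,0],"hand":-1}]' | grep -E 'pos|t_force'
python3 -m jog '[{"delta_pos":[0.012,0.048,0],"dr":[0,0,0],"hand":-1},{"delta_pos":[0.012,0.048,0],"dr":[0,0,0],"hand":-1},{"delta_pos":[0,0,0],"dr":[0,0,0],"hand":-1}]' | grep -E 'pos|t_force'
python3 -m jog '[{"delta_pos":[0.025,0.097,0],"dr":[0,0,0],"hand":-1},{"delta_pos":[0.025,0.097,0],"dr":[0,0,0],"hand":-1},{"delta_pos":[0,0,0],"dr":[0,0,0],"hand":-1}]' | grep -E 'pos|t_force'
```

```text
ee_pos: [0.4773, 0.2425, 0.1391]
contact_force: [-0.3, 0.5, -2.0]
ee_pos: [0.5148, 0.2432, 0.1414]
contact_force: [-0.8, -0.1, -1.3]
ee_pos: [0.5238, 0.2433, 0.1411]
contact_force: [-0.8, 0.7, -0.9]
ee_pos: [0.5442, 0.2435, 0.1411]
contact_force: [0.8, -0.7, -1.1]
```

```bash
python3 -m jog '[{"delta_pos":[0,0.015,0.03],"dr":[0,0,0],"hand":-1},{"delta_pos":[0,0,0.03],"dr":[0,0,0],"hand":-1},{"delta_pos":[0,0,0.01],"dr":[0,0,0],"hand":-1},{"delta_pos":[0,0,0],"dr":[0,0,0],"hand":-1}]' | grep -E 'pos|t_force'
python3 -m jog '[{"delta_pos":[0,0,0.005],"dr":[0,0,0],"hand":-1},{"delta_pos":[0,0,0],"dr":[0,0,0],"hand":-1}]' | grep -E 'pos|t_force'
python3 -m jog '[{"delta_pos":[0,0,0.005],"dr":[0,0,0],"hand":-1},{"delta_pos":[0,0,0],"dr":[0,0,0],"hand":-1}]' | grep -E 'pos|t_force'
```

```text
ee_pos: [0.544, 0.2431, 0.1338]
contact_force: [-0.6, -0.0, -0.9]
ee_pos: [0.5443, 0.2432, 0.1337]
contact_force: [-1.4, 0.0, 3.5]
ee_pos: [0.5444, 0.2432, 0.1336]
contact_force: [-4.1, -0.1, 8.5]
```

```bash
python3 -m jog '[{"delta_pos":[0,0,0],"dr":[0,0,0],"hand":-0.5},{"delta_pos":[0,0,0],"dr":[0,0,0],"hand":-0.3},{"delta_pos":[0,0,0],"dr":[0,0,0],"hand":0},{"delta_pos":[0,0,0],"dr":[0,0,0],"hand":0.4},{"delta_pos":[0,0,0],"dr":[0,0,0],"hand":0.4},{"delta_pos":[0,0,0],"dr":[0,0,0],"hand":0.4},{"delta_pos":[0,0,0],"dr":[0,0,0],"hand":0.4}]' | grep -E 'pos|t_force|width'
python3 -m jog '[{"delta_pos":[0,0,-0.05],"dr":[0,0,0],"hand":0.4},{"delta_pos":[0,0,-0.1],"dr":[0,0,0],"hand":0.4},{"delta_pos":[0,0,-0.1],"dr":[0,0,0],"hand":0.4},{"delta_pos":[0,0,-0.2],"dr":[0,0,0],"hand":0.4},{"delta_pos":[0,0,-0.3],"dr":[0,0,0],"hand":0.4},{"delta_pos":[0,0,-0.3],"dr":[0,0,0],"hand":0.4},{"delta_pos":[0,0,-0.3],"dr":[0,0,0],"hand":0.4},{"delta_pos":[0,0,0],"dr":[0,0,0],"hand":0.4},{"delta_pos":[0,0,0],"dr":[0,0,0],"hand":0.4},{"delta_pos":[0,0,0],"dr":[0,0,0],"hand":0.4}]' | grep -E 'pos|t_force|width'
python3 - <<'E'
from h import *
st()
for c in('scene','top'):
  camera(c)
  for t in('hook_grip','hook_bend','stand','basket_center','bail_hinge','tray'):
    for r in spotter.place_of(t,c)[:2]:
      if r['score']>.3: print(c,t,round(r['score'],2),w(r['location'],c).round(4))
E
```

```text
ee_pos: [0.5445, 0.2431, 0.1329]
contact_force: [0.5, 0.5, -0.8]
gripper_width: 0.0598
ee_pos: [0.5442, 0.243, 0.268]
contact_force: [-0.1, 0.5, -0.7]
gripper_width: 0.0597
t 34.05 p [0.5442 0.243  0.268 ] yaw 76.04 zax [-0. -0. -1.] F [-0.08  0.55 -0.73] w 0.0597 g 0.0 q [20. 23. 85.  0. 72. 34.]
scene hook_grip 0.89 [0.5411 0.2461 0.1411]
scene hook_grip 0.62 [0.3489 0.2499 0.0075]
scene hook_bend 0.79 [0.3003 0.1415 0.0214]
scene hook_bend 0.74 [0.531  0.2475 0.025 ]
scene stand 0.75 [ 0.5471  0.242  -0.0051]
scene basket_center 0.59 [ 0.5552 -0.261   0.0276]
scene bail_hinge 0.56 [ 0.5542 -0.265   0.0474]
scene tray 0.89 [ 5.583e-01 -2.699e-01 -5.000e-04]
scene tray 0.61 [ 0.2891 -0.2133 -0.0044]
top hook_bend 0.5 [0.3013 0.1333 0.0211]
top stand 0.65 [0.5483 0.242  0.0011]
top basket_center 0.62 [ 0.5565 -0.2676  0.0269]
top basket_center 0.45 [0.5468 0.2431 0.0014]
top bail_hinge 0.9 [ 0.5539 -0.271   0.0499]
top tray 0.94 [ 2.869e-01 -2.153e-01  2.000e-04]
top tray 0.66 [ 0.5512 -0.2677  0.0014]
```

```bash
python3 -c "
from cell import robot
print(robot.sign_off())"
```

```text
the job is handed in; nothing more can be done
None
```

The job is handed in: by the last camera check, the basket stands in the drip tray within about 10 mm of its centre, and the hook hangs back in its stand about 5 mm off its place; the verdict was not shown.

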